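Open the waste caddy by its lever and ease it shut

ROBOT

A 6-joint arm with a two-finger parallel gripper is mounted at the origin on a cart in front of the work surface, level with it; the furniture and walls round the work are solid. World frame = base frame: x ahead of the robot, y to its left, z up, the work surface at z = 0. Lengths are in m, angles in degrees, forces in N, time in s.
With the tool pointing down it reaches from about 0.3 to 0.75 m from the base axis. Payload 8.5 kg.
Tool frame: the origin (TCP) lies between the finger pads; the fingertips stand env.finger_overhang ahead of it and the grasp point (between the pads) lies 2 mm behind it (env.finger_overhang is the distance from the TCP to the fingertips, in m); z points along the fingers, y is the line along which they close (so a half turn about z gives the same grasp; the last joint's range is limited). The gripper opens to 85 mm and grips with 20 to 120 N. Pads are 22 mm wide; open, the fingers measure 114 mm over their backs; the gripper's body (76 mm by 85 mm) begins 54 mm behind the grasp point. The pads swing forward as they close: fully open they stand 13 mm farther back than shut.
Start: joints at [56.648, 21.807, 74.336, -0, 83.858, -12.336], TCP at [0.197, 0.513, 0.248] pointing down, gripper open.
Joint ranges: [-178.18, 178.18], [-50.72, 133.34], [12.68, 142.11], [-81.47, 261.47], [9.98, 163.14], [-165.26, 165.26]. Speed limits (degrees/s): [136.94, 136.94, 180, 180, 180, 180].

INTERFACE

Orientations are given as a 3x3 rotation matrix whose columns are the frame's x, y, z axes.
In Python, from rig import env gives the robot as it stands. The module is installed in compiled form; this text tells all that it offers.
- The arm moves only by the tool jog_arm, never from a script. Its arguments are lists of equal length, an entry for each row: "hand": the finger opening in m, from 0 to 0.0854; "travel": the shift along the world's x, y, z in m, a list of three; "yaw": the turn about the world's z in rad. A call has exactly 5 rows; each row shifts and turns the commanded pose from where the row before left it; what a row does not reach is not made up. A row lasts 1/8 s, in which the tool goes at most 62.5 mm and 10.7 degrees, less where a joint would pass 70% of its speed; a pose out of reach is approached as far as the arm can. A call is refused whole if a number of a shift passes 0.0625 or a number of a turn 0.188, either way. A call with a gripper value outside its range is refused whole. The fingers move at their own pace and stop on an object; "grip_force" is the grip in N (left out, the last holds). Time passes only in rows, so rows that do not move let the fingers close, or fill a call up. It gives the time, the measured TCP pose, the force, the opening and the grip force at its end, in the units of the state.
- env.observe(): the state, without advancing time (a new reading comes with each control period).
- env.get_image(name): name is "side" or "top"; returns the picture (420x560x3 uint8, red, green, blue); there is no depth.
- env.calibration(name): a dict with "fx", "fy", "cx", "cy" (pixels), "k1" (the pictures are not rectified: a ray, as slopes to the right and down, at radius r is drawn at 1 + k1 r^2 times it, then the intrinsics apply), "position" and "rotation" of the camera in the world. Camera axes: x right, y down, z forward; pixel columns grow to the right and rows downward; lengths in m; the calibration is good to about 2 mm. A picture is of the moment at which its call begins. calibration takes no time and is no camera call.
- env.close_job(): hands the job in; it is judged then, once.
The state is a dict: "time_s": time; "q": joint angles; "qvel": joint speeds; "joint_efforts": joint torques, N m; "position": TCP position; "tool_rot": TCP orientation; "ft_force": force on the tool from outside, world axes, zero at the start; "wrist_torque": the same for the moment, N m; "grip_width": finger opening in m; "gripper_force": force on a finger pad.
Only numpy, scipy, OpenCV 4.12 (cv2) and the standard library are available. Lean on these libraries where they do the work, as an engineer would, in place of code of your own. Each camera call takes 0.05 s, during which the arm holds its last target. There are 200 camera calls.

TASK

Press the lever of the green-lidded waste caddy down with your fingertips until its lid stands wide open, and keep it open for a good two seconds so that scraps can be thrown in. Then let the lever come up slowly under your fingers so that the lid sinks shut without slamming, and take your hand away. Work the lid by its lever only, without touching the lid, leave the blue-lidded caddy shut, and do not move the things standing about.

Things in the scene. Friction and masses are not known exactly. Their poses are not given: they have to be found in the camera images.
- caddy_green: The caddy to open. White open box 170 (x) x 170 (y) x 150 mm high with a green lid (closed top at 165 mm), fixed to the worktop; sides swap between runs. Origin: centre of its underside. Front faces its own -x (the robot at yaw 0; yaw within 0.25); the lever sticks out of the front, the lid is hinged on the rear (+x) top edge.
- caddy_blue: The other caddy, to be left shut; same build. White open box 170 (x) x 170 (y) x 150 mm high with a blue lid (closed top at 165 mm), fixed to the worktop; sides swap between runs. Origin: centre of its underside. Front faces its own -x (the robot at yaw 0; yaw within 0.25); the lever sticks out of the front, the lid is hinged on the rear (+x) top edge.
- green_paddle (a point): Middle of the top face of the green lever paddle (plate to press: 36 mm front to back, 50 wide, 12 thick). Moves with the lever. At rest at (-0.207, 0, 0.115) in the caddy frame, about 115 mm ahead of the lid edge, sloping up to its front by 0.2 rad; at the bottom stop at about (-0.207, 0, 0.052), sloping down by 0.33 rad.
- blue_paddle (a point): Middle of the top face of the blue lever paddle (plate to press: 36 mm front to back, 50 wide, 12 thick). Moves with the lever. At rest at (-0.207, 0, 0.115) in the caddy frame, about 115 mm ahead of the lid edge, sloping up to its front by 0.2 rad; at the bottom stop at about (-0.207, 0, 0.052), sloping down by 0.33 rad.
- green_lever (a joint): Lever angle of the green caddy, rad: 0 at rest, grows as it is pressed, 0.525 at its bottom stop. Linked lid angle = 2 x lever angle. Pivot at (-0.091, 0, 0.085) in the caddy frame, along its y axis; paddle middle 120 mm from it, top face 6 mm above that line. No spring, little friction: the lid's weight (varies) pushes the paddle up, 3 to 6 N shut, 1 to 3 N open; it follows a rising finger; let go, the lid slams.
- blue_lever (a joint): Lever angle of the blue caddy, rad: 0 at rest (lid shut), 0.525 at its bottom stop. Same build.
- green_lid: Lid of the green caddy, 178 x 176 x 12 mm. Origin: its middle, about mid-thickness, 153 mm above the worktop when shut. It swings up about the caddy's rear top edge (hinge 89 mm behind the origin), 1.05 rad at most.
- ramekin: Dark navy ribbed ramekin, 90 mm across, 42 mm high, loose; origin at the centre of its underside. Bystander.
- tin: Low round food tin, 86 mm across, 40 mm high, loose; origin at the centre of its underside. Bystander.
- shaker: Salt shaker with a grey top, 44 mm across, 90 mm high, loose; origin at the centre of its underside. Bystander.

How it is judged (in metres and radians):
On the way, in this order (a step that is already met when the one before it is completed fails the run):
1. the green lid is held wide open (over 0.85 rad, lever half that) by the fingers on its lever for 1.8 s (value of joint green_lever above 0.425 rad and contact force between the fingers and green_lever above 0.5 N), for 1.8 s.
2. the green lid is on its way down (0.1 to 0.5 rad, lever half that) with the fingers still carrying the lever (value of joint green_lever between 0.05 and 0.25 rad and contact force between the fingers and green_lever above 0.5 N), for 0.05 s.
At the end, for the whole second after the job is handed in: Both lids are shut (under 0.04 rad, lever half that) and each bystander is within 20 mm of where it stood, the green lid having been held over 0.85 rad by its lever for 1.8 s and then eased down (value of joint each of green_lever, blue_lever below 0.02 rad and distance of each of ramekin, tin, shaker from where it was at the start of the episode below 0.02 m); the robot touches nothing.
It fails at once if the green lid falls or slams (closing faster than 2 rad/s, lever 1 rad/s) (velocity of joint green_lever below -1 rad/s).
It fails at once if the robot touches the green lid (contact force between any of the fingers, the arm and green_lid above 0.5 N).
It fails at once if the blue caddy is opened (value of joint blue_lever above 0.05 rad).
It fails at once if a bystander is moved, lifted or tipped (distance of any of ramekin, tin, shaker from where it was at the start of the episode above 0.02 m or angle between any of ramekin, tin, shaker's own z axis and vertical above 0.35 rad).
It also fails if it takes over 51 s, if anything falls off the work surface, if the arm or the gripper's body presses on something with over 40 N, if the wrist force passes 120 N, or if a joint passes its speed limit or range.

## Working session

There is one attempt and no reset: what is moved stays moved. The work goes in short steps, Python scripts to look and compute and a tool call to move; the robot and the scene stay as the last step left them, time stands still between calls to the robot, and variables do not carry over. Pictures are saved under pics/ and viewed, at most 10 in all, crops included, and the job is handed in when it is done.

Besides the shell and the picture viewer there is one more tool, called as name(argument=value, ...), one argument or row to a line, values as JSON. jog_arm: Moves the arm, as the interface text tells. Its arguments: {"type":"object","properties":{"hand":{"type":"array"},"travel":{"type":"array"},"yaw":{"type":"array"},"grip_force":{"type":"number"}},"required":["hand","travel","yaw"]}

```bash
mkdir -p pics; python3 - <<'E'
from rig import env
import cv2
for n in("top","side"):
    cv2.imwrite(f"pics/{n}0.png",env.get_image(n)[:,:,::-1]); print(env.calibration(n))
s=env.observe();print(s["time_s"],s["position"],s["tool_rot"],env.finger_overhang,s["grip_width"],s["ft_force"])
E
```

```text
{'fx': 507.7205790777266, 'fy': 507.7205790777266, 'cx': 282.8630175279801, 'cy': 208.3223935285544, 'k1': -0.13499544179354342, 'position': array([-0.48004644,  0.23954659,  1.52505756]), 'rotation': array([[-0.14033958, -0.77872527,  0.61146688],
       [-0.99004921,  0.10390921, -0.09489698],
       [ 0.01036163, -0.61870011, -0.78555892]])}
{'fx': 546.1434522241466, 'fy': 546.1434522241466, 'cx': 283.32187056868895, 'cy': 206.38310092907636, 'k1': -0.012104178729094237, 'position': array([0.01353462, 1.80352303, 1.07152475]), 'rotation': array([[-0.94745156, -0.13445031,  0.29027341],
       [-0.31967874,  0.43161606, -0.84351235],
       [-0.01187617, -0.89198133, -0.45191621]])}
0.1 [0.19710817 0.51319956 0.2477494 ] [[-9.33485284e-01  3.58614925e-01 -7.48914699e-04]
 [ 3.58615594e-01  9.33484611e-01 -1.15620293e-03]
 [ 2.84468718e-04 -1.34787091e-03 -9.99999051e-01]] 0.017 0.08545456059121842 [ 0.19555504  0.29676966 -0.0685339 ]
```

View pics/top0.png

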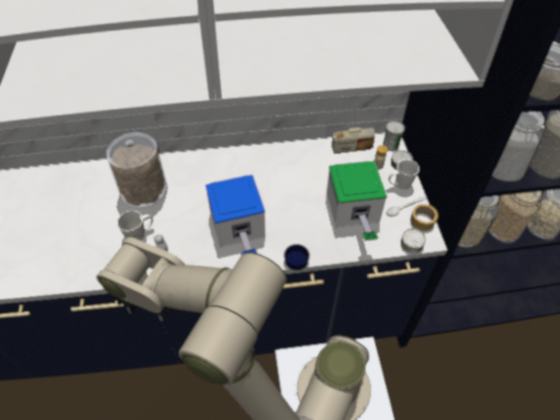

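View pics/side0.png

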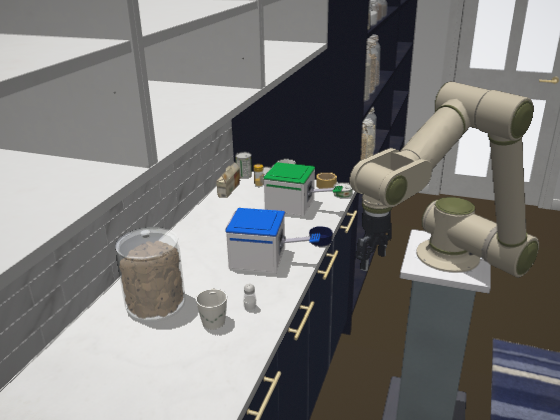

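The top view shows the green lid at about (357,180) with its paddle at (369,236). The blue lid is at (235,198), the ramekin at (297,257), the tin probably at (413,240) and the shaker at (160,242). Next I'll cast rays.

```bash
cat > h.py <<'E'
import numpy as np, cv2
from rig import env
def ray(n,uv):
    c=env.calibration(n);K=np.array([[c["fx"],0,c["cx"]],[0,c["fy"],c["cy"]],[0,0,1]])
    p=cv2.undistortPoints(np.array(uv,float).reshape(-1,1,2),K,np.array([c["k1"],0,0,0.]))[:,0]
    return c["position"],np.c_[p,np.ones(len(p))]@c["rotation"].T
def plane(n,uv,z):
    o,d=ray(n,uv);return o+d*((z-o[2])/d[:,2])[:,None]
def two(a,b):
    o1,d1=ray("top",[a]);o2,d2=ray("side",[b]);A=np.c_[d1[0],-d2[0]]
    t=np.linalg.lstsq(A,o2-o1,rcond=None)[0];p=o1+d1[0]*t[0];q=o2+d2[0]*t[1];return (p+q)/2,np.linalg.norm(p-q)
def blobs(im,lo,hi,amin=15):
    m=cv2.inRange(cv2.cvtColor(im,cv2.COLOR_RGB2HSV),lo,hi)
    return m,[c for c in cv2.findContours(m,0,1)[0] if cv2.contourArea(c)>=amin]
E
python3 - <<'E'
from h import *
np.set_printoptions(precision=4,suppress=True)
cen={}
for n in("top","side"):
    im=cv2.cvtColor(cv2.imread(f"pics/{n}0.png"),4)
    for nm,lo,hi in(("green",(50,120,50),(75,255,255)),("blue",(105,180,90),(120,255,255))):
        m,cs=blobs(im,lo,hi)
        for c in cs:
            M=cv2.moments(c);ctr=(M["m10"]/M["m00"],M["m01"]/M["m00"]);print(n,nm,M["m00"],ctr,cv2.boundingRect(c))
            if M["m00"]>600 and n=="top":
                q=cv2.approxPolyDP(c,0.05*cv2.arcLength(c,True),True)[:,0];print(q,plane(n,q,.159));print("lid ctr",plane(n,[ctr],.162))
            elif M["m00"]<400: print(" paddle",plane(n,[ctr],.113),"axis",plane(n,[ctr],.113))
print("ramekin,tin,shaker,",plane("top",[(297,257),(413,240)],.03),plane("top",[(160,242)],.07))
E
```

```text
top green 51.5 (369.40453074433657, 235.39805825242718) (363, 232, 13, 7)
 paddle [[ 0.4633 -0.2078  0.113 ]] axis [[ 0.4633 -0.2078  0.113 ]]
top green 1643.5 (356.5752966230605, 181.72680255552174) (330, 162, 56, 40)
[[373 162]
 [330 167]
 [339 201]
 [385 196]] [[ 0.7562 -0.2888  0.159 ]
 [ 0.7516 -0.1242  0.159 ]
 [ 0.5895 -0.1234  0.159 ]
 [ 0.5904 -0.2898  0.159 ]]
lid ctr [[ 0.6661 -0.204   0.162 ]]
top blue 1724.5 (233.90750942302117, 198.7031023485068) (207, 176, 56, 46)
[[250 176]
 [207 186]
 [216 221]
 [262 211]] [[0.7459 0.1712 0.159 ]
 [0.7189 0.3275 0.159 ]
 [0.5593 0.3049 0.159 ]
 [0.5812 0.1467 0.159 ]]
lid ctr [[0.6455 0.2373 0.162 ]]
side green 32.0 (337.2552083333333, 188.75) (333, 186, 9, 7)
 paddle [[ 0.4677 -0.2049  0.113 ]] axis [[ 0.4677 -0.2049  0.113 ]]
side green 690.0 (289.6487922705314, 172.2719806763285) (264, 162, 51, 22)
side blue 52.5 (314.7650793650793, 237.80634920634918) (310, 233, 11, 9)
 paddle [[0.4472 0.2113 0.113 ]] axis [[0.4472 0.2113 0.113 ]]
side blue 1144.5 (255.5290519877676, 221.39799038881608) (226, 208, 59, 28)
ramekin,tin,shaker, [[ 0.463   0.0404  0.03  ]
 [ 0.477  -0.3873  0.03  ]] [[0.5613 0.5092 0.07  ]]
```

The green paddle is at about (0.465, -0.206, 0.115) with yaw near 0. I'll shut the fingers, move over it at height and turn the finger line to the y axis.

jog_arm(
  hand=[0, 0, 0, 0, 0],
  travel=[
    [0.018, -0.048, 0],
    [0.018, -0.048, 0],
    [0.018, -0.048, 0],
    [0.018, -0.048, 0],
    [0.018, -0.048, 0],
  ],
  yaw=[0.025, 0.025, 0.025, 0.025, 0.025],
)

```text
time_s: 0.72
position: [0.2874, 0.2719, 0.2482]
tool_rot: [[-0.971, 0.238, -0.0], [0.238, 0.971, -0.0], [0.0, -0.0, -1.0]]
ft_force: [1.2, 0.5, -0.7]
grip_width: 0.0001
gripper_force: 0.0
```

jog_arm(
  hand=[0, 0, 0, 0, 0],
  travel=[
    [0.018, -0.048, 0],
    [0.018, -0.048, 0],
    [0.018, -0.048, 0],
    [0.018, -0.048, 0],
    [0.018, -0.048, 0],
  ],
  yaw=[0.025, 0.025, 0.025, 0.025, 0.025],
)

```text
time_s: 1.35
position: [0.3774, 0.0317, 0.2483]
tool_rot: [[-0.993, 0.116, 0.0], [0.116, 0.993, 0.0], [0.0, 0.0, -1.0]]
ft_force: [0.7, 0.8, -0.5]
grip_width: -0.0
gripper_force: 0.0
```

jog_arm(
  hand=[0, 0, 0, 0, 0],
  travel=[
    [0.018, -0.048, 0],
    [0.018, -0.048, 0],
    [0.018, -0.048, 0],
    [0.018, -0.048, 0],
    [0.018, -0.048, 0],
  ],
  yaw=[0.025, 0.025, 0.025, 0.025, 0.025],
)

```text
time_s: 1.98
position: [0.4675, -0.2082, 0.248]
tool_rot: [[-1.0, -0.009, -0.0], [-0.009, 1.0, 0.0], [0.0, 0.0, -1.0]]
ft_force: [0.8, 0.6, 1.0]
grip_width: -0.0002
gripper_force: 0.0
```

jog_arm(
  hand=[0, 0, 0, 0, 0],
  travel=[
    [-0.002, 0.002, -0.03],
    [0, 0, -0.03],
    [0, 0, -0.025],
    [0, 0, -0.01],
    [0, 0, 0],
  ],
  yaw=[0, 0, 0, 0, 0],
)

```text
time_s: 2.6
position: [0.4652, -0.2046, 0.1532]
tool_rot: [[-1.0, -0.008, -0.001], [-0.008, 1.0, 0.0], [0.001, 0.0, -1.0]]
ft_force: [0.5, 0.3, 0.2]
grip_width: -0.0005
gripper_force: 0.0
```

```bash
python3 - <<'E'
from h import *
for n,(x,y) in(("top",(370,220)),("side",(335,180))):
    im=env.get_image(n)[y-70:y+70,x-90:x+90,::-1]
    globals()[n]=cv2.resize(im,None,fx=4,fy=4,interpolation=2)[:300*2]
cv2.imwrite("pics/c1.png",cv2.resize(np.vstack([top,side]),(720,1120))[:, :] if 0 else cv2.resize(np.hstack([top,side]),(800,320)))
s=env.observe();print(s["position"],s["ft_force"],s["time_s"])
E
```

```text
[ 0.46561583 -0.20482677  0.15416667] [ 0.20570958 -0.40099406 -1.24949858] 2.7
```

View pics/c1.png

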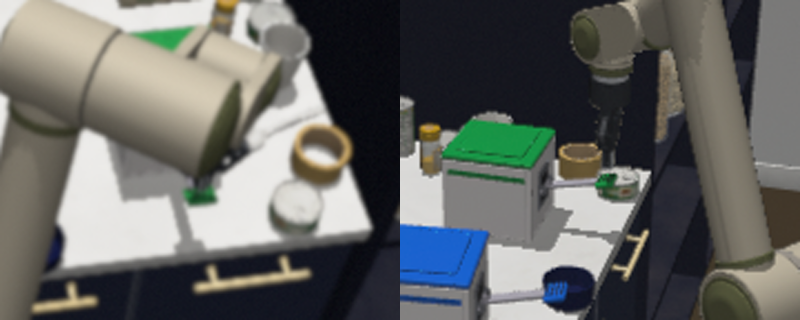

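The crops show the shut fingertips right over the green paddle: at (203,185) above (201,196) on the left, and (608,165) above (606,182) on the right. Nothing else is close. Now I'll press.

jog_arm(
  hand=[0, 0, 0, 0, 0],
  travel=[
    [0, 0, -0.006],
    [0, 0, -0.006],
    [0, 0, -0.005],
    [0, 0, -0.005],
    [0, 0, -0.005],
  ],
  yaw=[0, 0, 0, 0, 0],
)

```text
time_s: 3.32
position: [0.4651, -0.2047, 0.1262]
tool_rot: [[-1.0, -0.008, -0.0], [-0.008, 1.0, -0.0], [0.0, -0.0, -1.0]]
ft_force: [-1.8, 0.0, 3.9]
grip_width: -0.0001
gripper_force: 1.6
```

jog_arm(
  hand=[0, 0, 0, 0, 0],
  travel=[
    [0, 0, -0.005],
    [0, 0, -0.005],
    [0, 0, -0.005],
    [0, 0, -0.005],
    [0, 0, -0.005],
  ],
  yaw=[0, 0, 0, 0, 0],
)

```text
time_s: 3.95
position: [0.4652, -0.2046, 0.101]
tool_rot: [[-1.0, -0.008, -0.0], [-0.008, 1.0, 0.0], [0.0, 0.0, -1.0]]
ft_force: [-3.4, 0.2, 2.4]
grip_width: -0.0004
gripper_force: 1.6
```

jog_arm(
  hand=[0, 0, 0, 0, 0],
  travel=[
    [0, 0, -0.006],
    [0, 0, -0.006],
    [0, 0, -0.006],
    [0, 0, -0.004],
    [0, 0, -0.003],
  ],
  yaw=[0, 0, 0, 0, 0],
)

```text
time_s: 4.58
position: [0.4653, -0.2046, 0.076]
tool_rot: [[-1.0, -0.008, 0.0], [-0.008, 1.0, -0.0], [-0.0, -0.0, -1.0]]
ft_force: [1.1, -1.0, 1.6]
grip_width: 0.0002
gripper_force: 0.8
```

```bash
python3 - <<'E'
from h import *
im=env.get_image("side")[100:260,220:420,::-1]
cv2.imwrite("pics/c2.png",cv2.resize(im,None,fx=3.5,fy=3.5,interpolation=2))
s=env.observe();print(s["position"],s["ft_force"],s["time_s"])
E
```

```text
[ 0.46509583 -0.20454189  0.07576638] [ 0.36423292 -0.07296671  1.80706348] 4.625
```

View pics/c2.png

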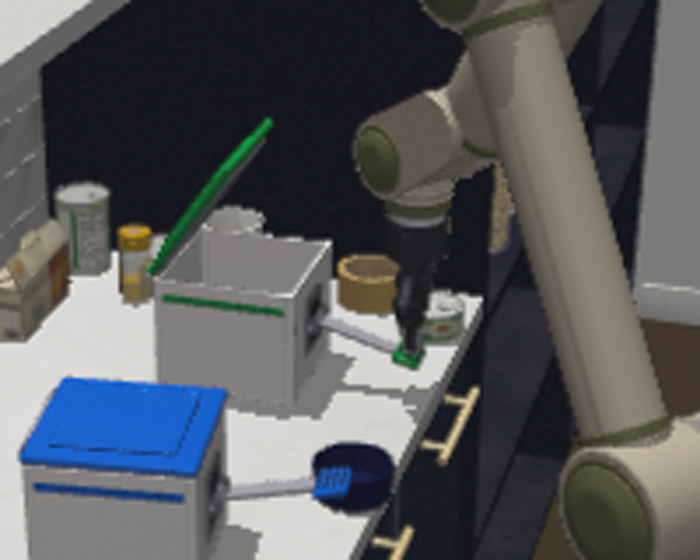

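The lid stands open, with its hinge at (153,270) and its free edge at (268,122). The fingertips are on the paddle at (408,352). I'll go down a few more mm to feel for the stop, then hold.

jog_arm(
  hand=[0, 0, 0, 0, 0],
  travel=[
    [0, 0, -0.001],
    [0, 0, -0.001],
    [0, 0, -0.001],
    [0, 0, 0],
    [0, 0, 0],
  ],
  yaw=[0, 0, 0, 0, 0],
)

```text
time_s: 5.25
position: [0.4652, -0.2046, 0.0733]
tool_rot: [[-1.0, -0.008, -0.0], [-0.008, 1.0, 0.0], [0.0, 0.0, -1.0]]
ft_force: [0.7, -0.4, 1.0]
grip_width: -0.0002
gripper_force: 0.6
```

jog_arm(
  hand=[0, 0, 0, 0, 0],
  travel=[
    [0, 0, -0.001],
    [0, 0, -0.001],
    [0, 0, 0],
    [0, 0, 0],
    [0, 0, 0],
  ],
  yaw=[0, 0, 0, 0, 0],
)

```text
time_s: 5.88
position: [0.4652, -0.2046, 0.0713]
tool_rot: [[-1.0, -0.008, -0.0], [-0.008, 1.0, 0.0], [0.0, 0.0, -1.0]]
ft_force: [0.3, 0.1, 1.6]
grip_width: -0.0001
gripper_force: 0.5
```

jog_arm(
  hand=[0, 0, 0, 0, 0],
  travel=[
    [0, 0, -0.001],
    [0, 0, -0.001],
    [0, 0, -0.001],
    [0, 0, 0],
    [0, 0, 0],
  ],
  yaw=[0, 0, 0, 0, 0],
)

```text
time_s: 6.5
position: [0.4655, -0.2047, 0.0699]
tool_rot: [[-1.0, -0.008, 0.001], [-0.008, 1.0, -0.001], [-0.001, -0.001, -1.0]]
ft_force: [-3.9, 2.7, 18.6]
grip_width: 0.0002
gripper_force: 9.8
```

At the bottom stop, with a firm 18 N. I'll hold for 2.5 s.

jog_arm(
  hand=[0, 0, 0, 0, 0],
  travel=[
    [0, 0, 0],
    [0, 0, 0],
    [0, 0, 0],
    [0, 0, 0],
    [0, 0, 0],
  ],
  yaw=[0, 0, 0, 0, 0],
)

```text
time_s: 7.12
position: [0.4655, -0.2047, 0.0699]
tool_rot: [[-1.0, -0.008, 0.002], [-0.008, 1.0, -0.001], [-0.001, -0.001, -1.0]]
ft_force: [-4.1, 3.1, 19.6]
grip_width: 0.0001
gripper_force: 9.8
```

jog_arm(
  hand=[0, 0, 0, 0, 0],
  travel=[
    [0, 0, 0],
    [0, 0, 0],
    [0, 0, 0],
    [0, 0, 0],
    [0, 0, 0],
  ],
  yaw=[0, 0, 0, 0, 0],
)

```text
time_s: 7.75
position: [0.4655, -0.2047, 0.0699]
tool_rot: [[-1.0, -0.008, 0.002], [-0.008, 1.0, -0.001], [-0.002, -0.001, -1.0]]
ft_force: [-4.3, 2.5, 20.1]
grip_width: -0.0001
gripper_force: 9.8
```

jog_arm(
  hand=[0, 0, 0, 0, 0],
  travel=[
    [0, 0, 0],
    [0, 0, 0],
    [0, 0, 0],
    [0, 0, 0],
    [0, 0, 0],
  ],
  yaw=[0, 0, 0, 0, 0],
)

```text
time_s: 8.38
position: [0.4655, -0.2047, 0.0699]
tool_rot: [[-1.0, -0.008, 0.001], [-0.008, 1.0, -0.001], [-0.001, -0.001, -1.0]]
ft_force: [-3.3, 2.6, 19.0]
grip_width: 0.0004
gripper_force: 9.8
```

jog_arm(
  hand=[0, 0, 0, 0, 0],
  travel=[
    [0, 0, 0],
    [0, 0, 0],
    [0, 0, 0],
    [0, 0, 0],
    [0, 0, 0],
  ],
  yaw=[0, 0, 0, 0, 0],
)

```text
time_s: 9.0
position: [0.4655, -0.2047, 0.0699]
tool_rot: [[-1.0, -0.008, 0.001], [-0.008, 1.0, -0.001], [-0.001, -0.001, -1.0]]
ft_force: [-3.8, 4.1, 19.4]
grip_width: 0.0002
gripper_force: 9.8
```

Held for over 2.5 s. Now I'll let it rise slowly.

jog_arm(
  hand=[0, 0, 0, 0, 0],
  travel=[
    [0, 0, 0.001],
    [0, 0, 0.002],
    [0, 0, 0.002],
    [0, 0, 0.002],
    [0, 0, 0.002],
  ],
  yaw=[0, 0, 0, 0, 0],
)

```text
time_s: 9.62
position: [0.4651, -0.2045, 0.0773]
tool_rot: [[-1.0, -0.008, -0.001], [-0.008, 1.0, 0.0], [0.001, 0.0, -1.0]]
ft_force: [-1.2, -0.5, 1.3]
grip_width: 0.0001
gripper_force: 0.7
```

jog_arm(
  hand=[0, 0, 0, 0, 0],
  travel=[
    [0, 0, 0.002],
    [0, 0, 0.003],
    [0, 0, 0.003],
    [0, 0, 0.003],
    [0, 0, 0.003],
  ],
  yaw=[0, 0, 0, 0, 0],
)

```text
time_s: 10.25
position: [0.4652, -0.2046, 0.0916]
tool_rot: [[-1.0, -0.008, 0.0], [-0.008, 1.0, -0.0], [-0.0, -0.0, -1.0]]
ft_force: [-2.4, -0.1, 1.6]
grip_width: 0.0001
gripper_force: 1.1
```

jog_arm(
  hand=[0, 0, 0, 0, 0],
  travel=[
    [0, 0, 0.003],
    [0, 0, 0.003],
    [0, 0, 0.003],
    [0, 0, 0.003],
    [0, 0, 0.003],
  ],
  yaw=[0, 0, 0, 0, 0],
)

```text
time_s: 10.88
position: [0.4653, -0.2046, 0.1066]
tool_rot: [[-1.0, -0.008, 0.0], [-0.008, 1.0, -0.0], [-0.0, -0.0, -1.0]]
ft_force: [-1.7, 1.0, 2.6]
grip_width: -0.0001
gripper_force: 1.4
```

jog_arm(
  hand=[0, 0, 0, 0, 0],
  travel=[
    [0, 0, 0.002],
    [0, 0, 0.002],
    [0, 0, 0.002],
    [0, 0, 0.002],
    [0, 0, 0.002],
  ],
  yaw=[0, 0, 0, 0, 0],
)

```text
time_s: 11.5
position: [0.4657, -0.2047, 0.1166]
tool_rot: [[-1.0, -0.008, 0.001], [-0.008, 1.0, -0.0], [-0.001, -0.0, -1.0]]
ft_force: [1.5, 0.5, 2.5]
grip_width: 0.0002
gripper_force: 1.3
```

jog_arm(
  hand=[0, 0, 0, 0, 0],
  travel=[
    [0, 0, 0.002],
    [0, 0, 0.002],
    [0, 0, 0.002],
    [0, 0, 0.002],
    [0, 0, 0.002],
  ],
  yaw=[0, 0, 0, 0, 0],
)

```text
time_s: 12.12
position: [0.4653, -0.2046, 0.1265]
tool_rot: [[-1.0, -0.008, 0.0], [-0.008, 1.0, -0.0], [-0.0, -0.0, -1.0]]
ft_force: [1.7, 0.3, 2.1]
grip_width: -0.0001
gripper_force: 1.3
```

jog_arm(
  hand=[0, 0, 0, 0, 0],
  travel=[
    [0, 0, 0.002],
    [0, 0, 0.002],
    [0, 0, 0.002],
    [0, 0, 0.002],
    [0, 0, 0.002],
  ],
  yaw=[0, 0, 0, 0, 0],
)

```text
time_s: 12.75
position: [0.4646, -0.2043, 0.136]
tool_rot: [[-1.0, -0.008, -0.002], [-0.008, 1.0, 0.001], [0.002, 0.001, -1.0]]
ft_force: [-0.1, -0.0, -0.4]
grip_width: 0.0002
gripper_force: 0.0
```

jog_arm(
  hand=[0, 0, 0, 0, 0],
  travel=[
    [0, 0, 0.002],
    [0, 0, 0.002],
    [0, 0, 0.002],
    [0, 0, 0.002],
    [0, 0, 0.002],
  ],
  yaw=[0, 0, 0, 0, 0],
)

```text
time_s: 13.38
position: [0.4652, -0.2046, 0.1465]
tool_rot: [[-1.0, -0.008, -0.0], [-0.008, 1.0, -0.0], [0.0, -0.0, -1.0]]
ft_force: [0.4, 1.0, -0.2]
grip_width: -0.0001
gripper_force: 0.0
```

The fingers carried the lever until it came to rest. Now I'll lift clear and check.

jog_arm(
  hand=[0, 0, 0, 0, 0],
  travel=[
    [0, 0, 0.03],
    [0, 0, 0.03],
    [0, 0, 0.03],
    [0, 0, 0.02],
    [0, 0, 0],
  ],
  yaw=[0, 0, 0, 0, 0],
)

```text
time_s: 14.0
position: [0.4656, -0.2048, 0.2574]
tool_rot: [[-1.0, -0.008, 0.002], [-0.008, 1.0, -0.002], [-0.002, -0.002, -1.0]]
ft_force: [-0.5, -0.0, 0.1]
grip_width: -0.0
gripper_force: 0.0
```

```bash
python3 - <<'E'
from h import *
im=env.get_image("side")
cv2.imwrite("pics/s3.png",im[:,:,::-1])
for nm,lo,hi in(("green",(50,120,50),(75,255,255)),("blue",(105,180,90),(120,255,255))):
    for c in blobs(im,lo,hi)[1]:
        M=cv2.moments(c);print(nm,M["m00"],M["m10"]/M["m00"],M["m01"]/M["m00"])
s=env.observe();print(s["position"],s["ft_force"],s["time_s"])
E
```

```text
green 32.0 337.2552083333333 188.75
green 687.5 289.582303030303 172.29745454545454
blue 53.0 314.66037735849056 237.77358490566039
blue 1142.5 255.53347921225384 221.39883296863601
[ 0.46517377 -0.20455175  0.25615275] [ 0.23818867 -0.42643628  0.43960567] 14.05
```

View pics/s3.png

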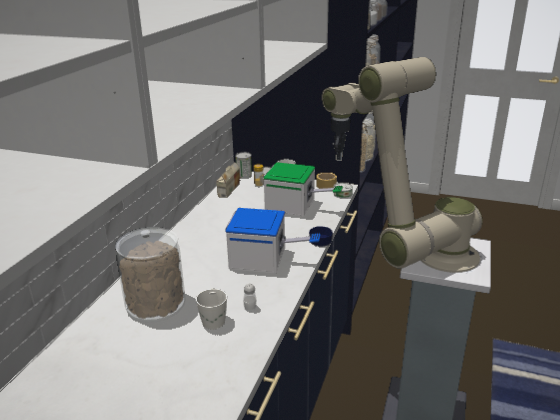

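Both lids are shut: the green lid and paddle are back at their starting pixels, (290,172) and (337,189). The bystanders are unmoved and the hand is clear.

```bash
python3 -c "
from rig import env
print(env.close_job())"
```

```text
the job is handed in; nothing more can be done
None
```

The green lid was held wide open at the lever's stop for over 2.5 s, then eased shut under the fingers; the last picture shows both lids shut and nothing else moved, and the job is handed in (no verdict was returned).

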